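# Dock the herb planter, then raise and hold the grow lamp

### The arm

A 6-joint arm with a two-finger parallel gripper is mounted at the origin on the work surface. World frame = base frame: x ahead of the robot, y to its left, z up, the work surface at z = 0. Lengths are in mm, angles in rad, forces in N, time in s.
With the tool pointing down it reaches from about 275 to 1000 mm from the base axis. Payload 8.4 kg.
Tool frame: the origin (TCP) lies at the very end of the fingers, on their centre line; the grasp point (between the pads) lies 19 mm behind it; z points along the fingers, y is the line along which they close (so a half turn about z gives the same grasp; the last joint's range is limited). The gripper opens to 85 mm and grips with 20 to 120 N. Pads are 22 mm wide; open, the fingers measure 114 mm over their backs; the gripper's body (76 mm by 85 mm) begins 54 mm behind the grasp point. The pads swing forward as they close: fully open they stand 13 mm farther back than shut.
Start: joints at [1.118, 0.353, 1.633, -0, 1.155, -0.002], TCP at [272.303, 562.565, 231.281] pointing down, gripper open.
Joint ranges: [-2.63, 2.63], [-0.92, 2.1], [0.06, 2.66], [-1.3, 4.44], [0, 2.69], [-3.02, 3.02]. Speed limits (rad/s): [2.22, 2.22, 2.79, 3.14, 3.14, 3.14].

### API

Orientations are given as [roll, pitch, yaw] about the fixed x, y, z axes, in that order (R = Rz(yaw) Ry(pitch) Rx(roll)).
In Python, from rig import sensors, grab_frame, camera_params, order gives the robot as it stands. The module is installed in compiled form; this text tells all that it offers.
- The arm moves only by the tool move_arm, never from a script. Its argument "motion" is a list of rows, each a list of 7 numbers: the turn, a rotation vector about the tool's x, y, z in normalised numbers (1 is pi/2 rad), then the shift along the tool's x, y, z in shares of 50 cm (1.0 is 50 cm), then the finger opening in m, from 0 to 0.0854. A call has 1 to 8 rows; each row is the pose to reach, as a shift and turn from the pose commanded when the call began, along the tool's axes at that moment; what a row does not reach only later rows make up. A row lasts 1/8 s, in which the tool goes at most 62.5 mm and 10.7 degrees, less where a joint would pass 70% of its speed; a pose out of reach is approached as far as the arm can. No shift or turn number may pass 1 either way. A call with a gripper value outside its range is refused whole. The fingers move at their own pace and stop on an object; "grip_force" is the grip in N (left out, the last holds). Time passes only in rows, so rows that repeat a pose let the fingers close. It gives the time, the measured TCP pose, the force, the opening and the grip force at its end, in the units of the state.
- sensors.sense(): the state, without advancing time (a new reading comes with each control period).
- grab_frame(name): name is "scene" or "top" or "wrist"; returns (picture, depth): 480x640x3 uint8, red, green, blue; 480x640 float32, mm along the optical axis (not along the pixel's ray), 0 where there is no reading.
- camera_params(name): a dict with "camera_matrix" (3x3 intrinsics, pixels), "k1" (the pictures are not rectified: a ray, as slopes to the right and down, at radius r is drawn at 1 + k1 r^2 times it, then the intrinsics apply), "world_from_camera" (4x4, takes a point from camera to world coordinates). Camera axes: x right, y down, z forward; pixel columns grow to the right and rows downward; lengths in mm; the calibration is good to about 2 mm. A picture is of the moment at which its call begins: read the wrist's pose just before it. camera_params takes no time and is no camera call; for the wrist camera it gives the pose at the moment of the call.
- order.sign_off(): hands the job in; it is judged then, once.
The state is a dict: "clock": time; "qpos": joint angles; "qvel": joint speeds; "joint_efforts": joint torques, N m; "eef_pos": TCP position; "tcp_rot": TCP orientation; "contact_force": force on the tool from outside, world axes, zero at the start; "wrist_torque": the same for the moment, N m; "opening": opening from 0.0 (shut) to 1.0 (fully open); "grasp_force": force on a finger pad.
Only numpy, scipy, OpenCV 4.12 (cv2) and the standard library are available. Lean on these libraries where they do the work, as an engineer would, in place of code of your own. Each camera call takes 0.05 s, during which the arm holds its last target. There are 200 camera calls.

### The job

Push the herb planter along the worktop, without tipping it, until it sits square and flush against both the back housing and the side panel of its dock. Then squeeze the orange release button in the grip on the lamp post, pull the lamp straight up past the first stop to the second, fully extended, and finish while still holding it up there with the button squeezed in, so that your grip and not the catch carries it while I tend the herbs. Leave the other things where they stand.

Things in the scene. Friction and masses are not known exactly. Their poses are not given: they have to be found in the camera images.
- dock: Dock of a countertop herb garden, white, fixed. Origin on the worktop where the planter's centre is when fully home; x points from planter to back housing, y to the side panel, z up. Back housing: inner face at x = +60 mm, y -70 to +128, 75 high, 55 deep. Side panel: inner face at y = +100 mm, x -58 to +60, 55 high, 28 thick.
- dock_corner (a point): Inside corner of the dock at worktop level, where the inner faces of back housing and side panel meet: (60, 100, 0) mm in the dock's frame.
- post_top (a point): Top of the lamp post's outer tube (aluminium, 26 mm square, upright, does not move), on its axis: (90, 0, 130) mm in the dock's frame. The inner tube slides up out of it and carries the lamp and, on top, the grip.
- lamp_front (a point): Dark grey flat light head above the planter: middle of its front (-x) lower edge, at (-3, 0, 137) mm in the dock's frame when down; rises with the lamp. The lamp is 90 mm wide (y), 14 thick, and reaches from here back to the post.
- planter: Planter box, grey-green, 120 (x) x 200 (y) x 65 mm high, six pods on its white top with sprouts to 40 mm above it. Loose on the worktop, 0.6 to 0.9 kg, slides when pushed. Origin: centre of its underside; axes as the dock's when home.
- planter_back_left (a point): The planter's bottom corner at (+60, +100, 0) mm in its own frame; meets dock_corner when home.
- planter_back_right (a point): The planter's bottom corner at (+60, -100, 0) mm in its own frame; lies in the plane of the back housing's inner face when home.
- lamp: Sliding lamp with a black grip on top, 30 (x) x 34 (y) x 62 mm high, axes as the dock's. Origin: centre of the grip's underside; z = 155 mm when down (locked, as it starts; grip's top 217), 205 at the first stop, 255 at the second stop (hard end of travel). Release button in the grip's -y side, +y side plain: squeezing along y presses it. 0.4 to 0.6 kg; with the button in, it falls if not held.
- release_face (a point): Centre of the orange release button's outer face, 18 wide (x) x 42 mm high; 36 mm above the grip's underside, 23 mm from the grip's axis towards -y (6 mm proud of the grip) when out, 1 mm proud when fully in.
- release (a joint): Release button: 0 = out, 0.005 m = fully in (pressed towards +y), spring 3.5 N rising to 7 N. When out, its catch pin sits in a hole of the outer tube (one for down, one for each stop) and locks the lamp; clear when more than 0.004 in. If it is let out on the way, the pin drops into the next hole it passes.
- plant_food: Bystander: green plant-food bottle with white cap, 44 mm dia, 120 mm high. Origin: centre of its underside. Leave it standing.
- pod_jar: Bystander: amber glass jar with steel lid, 56 mm dia, 55 mm high. Origin: centre of its underside. Leave it standing.
- orange_mug: Bystander: salmon-orange mug, 76 mm dia, 85 mm high. Origin: centre of its underside. Leave it standing.
- blue_mug: Bystander: light blue mug, 76 mm dia, 85 mm high. Origin: centre of its underside. Leave it standing.
- pink_bowl: Bystander: magenta bowl, 140 mm dia, 60 mm high. Origin: centre of its underside. Leave it standing.
Not all that is in view belongs to the job. Leave any red look-alike of the planter alone.

How it is judged:
By the outcome, as a careful person would: the job done as asked, in the order asked, and still so for the second after the job is handed in, while the arm keeps its last pose, push and grip.
It also fails if it takes over 59 s, if anything falls off the work surface, if the arm or the gripper's body presses on something with over 40 N, if the wrist force passes 120 N, or if a joint passes its speed limit or range.

## Working session

There is one attempt and no reset: what is moved stays moved. The work goes in short steps, Python scripts to look and compute and a tool call to move; the robot and the scene stay as the last step left them, time stands still between calls to the robot, and variables do not carry over. Pictures are saved under pics/ and viewed, at most 10 in all, crops included, and the job is handed in when it is done.

Besides the shell and the picture viewer there is one more tool, called after "Emit:" as a command line: name --pt "numbers of a row" for each row, then --argument value for the rest. move_arm: Moves the arm, as the interface text tells. Its arguments: {"type":"object","properties":{"motion":{"type":"array","items":{"type":"array","items":{"type":"number"}}},"grip_force":{"type":"number"}},"required":["motion"]}

```bash
mkdir -p pics; cat > h.py <<'E'
import numpy as np, cv2
from rig import sensors, grab_frame, camera_params, order
from scipy.spatial.transform import Rotation as R
def pix2w(P,depth,u,v):
    K=np.array(P["camera_matrix"]);k=P["k1"]
    d=np.array([k,0,0,0,0],float)
    n=cv2.undistortPoints(np.array([[[u,v]]],float),K,d)[0,0]
    z=depth
    T=np.array(P["world_from_camera"])
    return (T@np.array([n[0]*z,n[1]*z,z,1]))[:3]
def cloud(P,D):
    K=np.array(P["camera_matrix"]);d=np.array([P["k1"],0,0,0,0],float)
    v,u=np.mgrid[0:480,0:640]
    n=cv2.undistortPoints(np.stack([u,v],-1).reshape(-1,1,2).astype(float),K,d).reshape(480,640,2)
    p=np.dstack([n*D[...,None],D])
    T=np.array(P["world_from_camera"])
    return p@T[:3,:3].T+T[:3,3]
E
python3 - <<'E'
from h import *
s=sensors.sense();print({k:np.round(v,3).tolist() for k,v in s.items()})
for n in ["scene","top","wrist"]:
    P=camera_params(n);I,D=grab_frame(n)
    np.savez(f"pics/{n}0.npz",I=I,D=D,T=P["world_from_camera"],K=P["camera_matrix"],k1=P["k1"])
    cv2.imwrite(f"pics/{n}0.png",I[...,::-1]);print(n,P["k1"],np.round(P["world_from_camera"],2).tolist(),np.round(P["camera_matrix"],1).tolist())
E
```

```text
{'clock': 0.0, 'qpos': [1.118, 0.354, 1.634, -0.0, 1.155, -0.002], 'qvel': [-0.001, -0.0, -0.0, -0.001, -0.0, -0.001], 'joint_efforts': [-0.002, -60.525, -34.207, -0.0, 0.009, 0.0], 'eef_pos': [272.094, 562.122, 230.564], 'tcp_rot': [-3.14, 0.0, 2.691], 'contact_force': [0.478, 0.019, -1.012], 'wrist_torque': [-0.037, -0.027, -0.038], 'grasp_force': 0.0, 'opening': 0.998}
scene 0.016875382644642074 [[0.85, 0.43, -0.3, 929.03], [0.52, -0.7, 0.49, -633.69], [0.0, -0.57, -0.82, 1222.06], [0.0, 0.0, 0.0, 1.0]] [[565.1, 0.0, 329.5], [0.0, 565.1, 239.6], [0.0, 0.0, 1.0]]
top -0.029013569366889917 [[-0.01, -0.98, 0.18, 309.64], [-1.0, 0.01, 0.02, -9.5], [-0.03, -0.18, -0.98, 1492.52], [0.0, 0.0, 0.0, 1.0]] [[507.9, 0.0, 322.5], [0.0, 507.9, 240.8], [0.0, 0.0, 1.0]]
wrist -0.027841687353571513 [[0.43, 0.86, 0.25, 209.21], [0.9, -0.42, -0.12, 592.92], [-0.0, 0.28, -0.96, 372.65], [0.0, 0.0, 0.0, 1.0]] [[334.1, 0.0, 324.5], [0.0, 334.1, 241.4], [0.0, 0.0, 1.0]]
```

View pics/scene0.png

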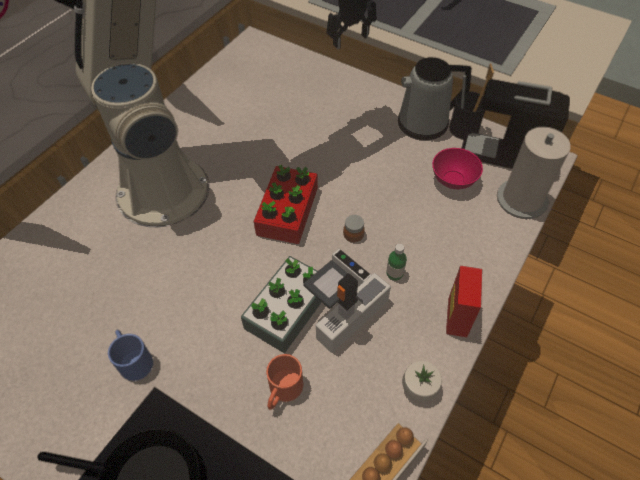

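View pics/top0.png

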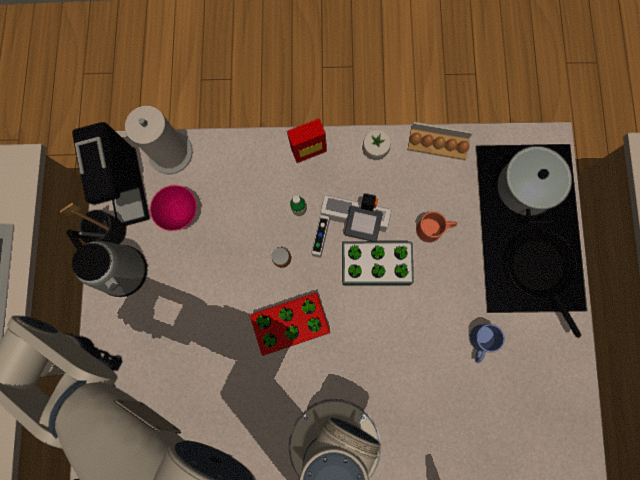

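Scene: the green planter is at about (283,300), the dock with lamp and grip at (345,295), and the red decoy at (287,205). Top: the planter is at (377,262), the side panel at (320,235), the grip at (369,202), the orange mug at (432,225), the jar at (281,257) and the bottle at (298,205). Next I measure with the clouds and an enlarged crop.

```bash
python3 - <<'E'
from h import *
C={}
for n in ["scene","top"]:
    f=np.load(f"pics/{n}0.npz");P=dict(camera_matrix=f["K"],k1=float(f["k1"]),world_from_camera=f["T"])
    c=cloud(P,f["D"]);I=f["I"].astype(int);C[n]=(c,I)
    uv={"scene":[(283,300),(345,295)],"top":[(377,262),(369,202),(320,238),(340,205),(363,222)]}[n]
    print(n,[np.round(c[v,u]).tolist() for u,v in uv])
    ok=(f["D"]>0)&(c[...,0]>330)&(c[...,0]<680)&(c[...,1]>-260)&(c[...,1]<130)
    hsv=cv2.cvtColor(f["I"],cv2.COLOR_RGB2HSV).astype(int)
    for nm,lo,hi,extra in [("plantertop",58,72,hsv[...,1]<60),("house",72,82,hsv[...,1]<60),("panel",50,60,hsv[...,1]<255),("lamp",140,160,hsv[...,1]<255),("grip",205,230,hsv[...,1]<255),("orange",155,220,(hsv[...,0]<15)&(hsv[...,1]>150))]:
        m=(ok&(c[...,2]>lo)&(c[...,2]<hi)&extra).astype(np.uint8)
        k,l,st,_=cv2.connectedComponentsWithStats(m)
        for i in range(1,k):
            if st[i,4]<25: continue
            p=c[l==i]; r=cv2.minAreaRect(p[:,:2].astype(np.float32))
            print(n,nm,st[i,4],"z",np.round(np.median(p[:,2]),1),"ctr",np.round(r[0],1),"size",np.round(r[1],1),"ang",round(r[2],1))
    for nm,hl,hh in [("jar",0,0)]: pass
a=cv2.imread("pics/top0.png")[170:300,250:470];b=cv2.imread("pics/scene0.png")[235:375,230:410]
a=cv2.resize(a,(800,473),interpolation=3)[:,:];b=cv2.resize(b,None,fx=4,fy=4,interpolation=3)
cv2.imwrite("pics/ctop.png",a);cv2.imwrite("pics/cscene.png",b)
E
```

```text
scene [[507.0, -142.0, 65.0], [655.0, -116.0, 188.0]]
scene plantertop 2536 z 66.0 ctr [ 506.3 -129.9] size [202.1 122. ] ang 89.5
scene plantertop 141 z 66.3 ctr [ 661.4 -135. ] size [107.4  44.8] ang 48.8
scene house 1117 z 75.4 ctr [655.5 -71.1] size [197.5  55.7] ang 76.0
scene panel 36 z 55.6 ctr [346.1  19.7] size [35.2  8.5] ang 17.7
scene panel 53 z 55.4 ctr [395.6  37.3] size [62.1 13.9] ang 24.1
scene panel 31 z 55.2 ctr [532.2 125.9] size [29.2  7.6] ang 4.3
scene panel 405 z 55.2 ctr [588.2  32.8] size [ 28.2 111.5] ang 77.3
scene panel 158 z 55.8 ctr [ 545.7 -184.4] size [175.2  83.2] ang 51.9
scene panel 85 z 54.4 ctr [ 660.7 -135.8] size [105.9  41.6] ang 49.3
scene panel 25 z 54.5 ctr [ 608.  -256.8] size [34.3  5.1] ang 1.6
scene lamp 1191 z 151.1 ctr [613.4 -90.4] size [ 91.9 111.5] ang 76.9
scene grip 264 z 215.2 ctr [ 650.5 -102.3] size [41.7 30.2] ang 78.2
scene orange 83 z 201.0 ctr [ 647.3 -118.7] size [ 7.7 18.1] ang 72.8
top [[507.0, -128.0, 68.0], [643.0, -99.0, 217.0], [581.0, 33.0, 56.0], [671.0, -26.0, 80.0], [606.0, -87.0, 145.0]]
top plantertop 2087 z 66.1 ctr [ 507.4 -129.1] size [200.  121.2] ang 89.8
top house 324 z 76.3 ctr [658.1 -14.3] size [43.6 86.5] ang 0.1
top house 27 z 75.5 ctr [674.2 -73.3] size [20.4 10.3] ang 86.2
top house 143 z 75.6 ctr [ 639.  -142.2] size [47.7 53.8] ang 74.6
top panel 329 z 55.7 ctr [593.3  32.8] size [ 27.8 118.7] ang 76.4
top lamp 1012 z 151.9 ctr [602.7 -86.6] size [90.  85.8] ang 76.8
top grip 155 z 216.3 ctr [ 651.4 -101.4] size [39.2 31.8] ang 77.7
top orange 28 z 210.8 ctr [ 643.4 -114.9] size [ 8.9 23.7] ang 63.3
```

View pics/cscene.png

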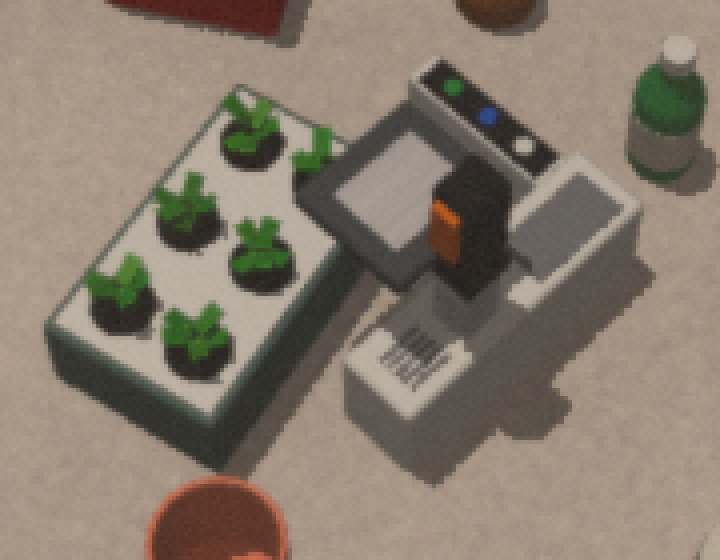

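View pics/ctop.png

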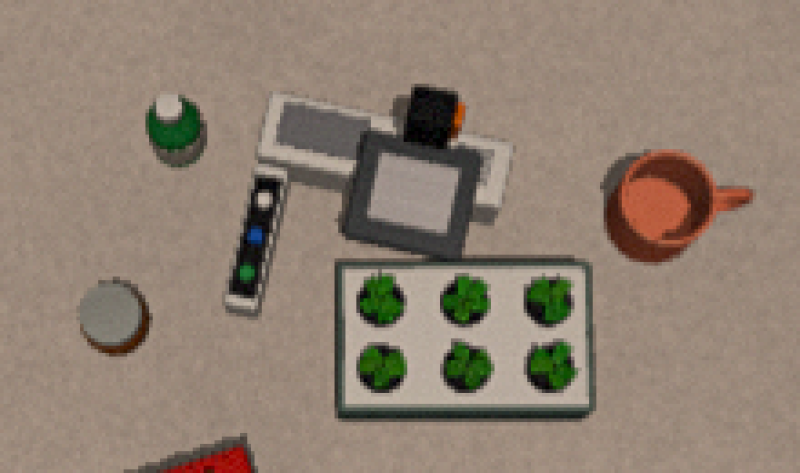

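The top crop shows the lamp clear of the planter, the mug just right of the planter's back-right corner, and the dock yawed about -13.3°. The measured sizes and heights agree with the text: planter 202x122 at z 66, housing 197x56 at z 75, grip top at z 216. First I cross towards the right side of the planter.

The rows are not in the units I measure in: shifts go in shares of 50 cm and turns go in shares of pi/2 rad. I convert before sending: -0.375 m / 0.5 = -0.75, -0.328 m / 0.5 = -0.656, 1.12 rad / 1.5708 = 0.713.

Emit:
move_arm --pt "0 0 0.0891 -0.082 -0.094 -0.01 0.05" --pt "0 0 0.1783 -0.164 -0.188 -0.02 0.05" --pt "0 0 0.2674 -0.244 -0.282 -0.03 0.05" --pt "0 0 0.3565 -0.326 -0.376 -0.04 0.05" --pt "0 0 0.4456 -0.408 -0.47 -0.05 0.05" --pt "0 0 0.5348 -0.49 -0.564 -0.06 0.05" --pt "0 0 0.6239 -0.57 -0.656 -0.07 0.05" --pt "0 0 0.713 -0.652 -0.75 -0.08 0.05"

```text
clock: 1.15
eef_pos: [402.4, 81.2, 271.6]
tcp_rot: [3.141, -0.0, 1.567]
contact_force: [0.9, 0.6, -0.4]
opening: 0.583
grasp_force: 0.0
```

```bash
cat >> h.py <<'E'
def load(n,t):
    f=np.load(f"pics/{n}{t}.npz");return f["I"],f["D"],cloud(dict(camera_matrix=f["K"],k1=float(f["k1"]),world_from_camera=f["T"]),f["D"])
def snap(n,t):
    P=camera_params(n);I,D=grab_frame(n);np.savez(f"pics/{n}{t}.npz",I=I,D=D,T=P["world_from_camera"],K=P["camera_matrix"],k1=P["k1"]);return I,D,cloud(P,D)
def st():
    s=sensors.sense();print(round(float(s["clock"]),2),"pos",np.round(s["eef_pos"],1),"rot",np.round(s["tcp_rot"],3),"F",np.round(s["contact_force"],1),"op",round(float(s["opening"]),3),"gf",s["grasp_force"],"q",np.round(s["qpos"],2));return s
def delta(pos,rpy):
    s=sensors.sense();A=R.from_euler("xyz",s["tcp_rot"]);B=R.from_euler("xyz",rpy)
    print("turn",np.round((A.inv()*B).as_rotvec(),3),"shift mm",np.round(A.inv().apply(np.array(pos)-s["eef_pos"]),1))
O=np.array([564.5,-79.0]);YAW=np.radians(-13.3)
ex=np.array([np.cos(YAW),np.sin(YAW)]);ey=np.array([-ex[1],ex[0]])
def w(x,y): return O+x*ex+y*ey
def todock(p): d=np.asarray(p)[...,:2]-O;return np.stack([d@ex,d@ey],-1)
E
python3 - <<'E'
from h import *
st()
for n in ["scene","top"]:
    I,D,c=load(n,0);hsv=cv2.cvtColor(I,cv2.COLOR_RGB2HSV).astype(int)
    ok=(D>0)&(c[...,0]>330)&(c[...,0]<750)&(c[...,1]>-340)&(c[...,1]<180)
    for nm,lo,hi,e in [("mug",78,90,(hsv[...,0]<15)&(hsv[...,1]>100)),("jar",45,62,hsv[...,0]<255),("bottle",90,125,hsv[...,0]<255)]:
        m=(ok&(c[...,2]>lo)&(c[...,2]<hi)&e).astype(np.uint8);k,l,s,_=cv2.connectedComponentsWithStats(m)
        for i in range(1,k):
            if s[i,4]>20:p=c[l==i];r,rad=cv2.minEnclosingCircle(p[:,:2].astype(np.float32));print(n,nm,s[i,4],np.round(r),round(rad),"dock",np.round(todock(r)))
E
```

```text
1.15 pos [402.4  81.2 271.6] rot [ 3.141 -0.     1.567] F [ 0.9  0.6 -0.4] op 0.583 gf 0.0 q [ 0.2  -0.04  2.01  0.    1.17  0.2 ]
scene mug 256 [ 610. -290.] 39 dock [  93. -194.]
scene jar 249 [356.  96.] 88 dock [-244.  122.]
scene jar 265 [531. 149.] 28 dock [-85. 214.]
scene jar 459 [589.  35.] 57 dock [ -3. 117.]
scene jar 68 [683.  91.] 21 dock [ 76. 193.]
scene jar 229 [657. -73.] 101 dock [88. 27.]
scene jar 283 [ 507. -159.] 91 dock [-37. -91.]
scene jar 101 [ 605. -284.] 33 dock [  87. -190.]
scene jar 76 [ 629. -298.] 31 dock [ 113. -198.]
scene bottle 33 [361. 136.] 13 dock [-247.  162.]
scene bottle 36 [338.  53.] 16 dock [-251.   77.]
scene bottle 118 [680.  95.] 13 dock [ 73. 196.]
scene bottle 34 [471. -61.] 9 dock [-95.  -4.]
scene bottle 61 [527. -65.] 16 dock [-39.   5.]
scene bottle 25 [ 479. -120.] 8 dock [-74. -60.]
scene bottle 38 [ 472. -139.] 12 dock [-76. -80.]
scene bottle 107 [ 481. -194.] 20 dock [ -55. -131.]
scene bottle 107 [ 651. -100.] 18 dock [88. -0.]
scene bottle 47 [ 527. -188.] 16 dock [ -11. -115.]
top mug 120 [ 611. -289.] 38 dock [  94. -193.]
top jar 25 [674.  93.] 20 dock [ 67. 193.]
top jar 383 [592.  30.] 60 dock [  2. 112.]
top jar 43 [ 618. -294.] 33 dock [ 102. -197.]
top jar 22 [640. -21.] 22 dock [60. 74.]
top jar 34 [ 592. -273.] 29 dock [  72. -182.]
top jar 231 [531. 149.] 25 dock [-85. 214.]
top bottle 69 [680.  98.] 12 dock [ 72. 199.]
top bottle 73 [535. -65.] 18 dock [-32.   7.]
top bottle 85 [ 481. -194.] 18 dock [ -54. -131.]
top bottle 36 [ 477. -136.] 14 dock [-72. -75.]
top bottle 21 [473. -61.] 8 dock [-93.  -4.]
top bottle 32 [389.  63.] 15 dock [-203.   98.]
top bottle 31 [361. 137.] 11 dock [-248.  163.]
top bottle 47 [342.  54.] 15 dock [-247.   78.]
```

```bash
python3 -c "
from h import *
delta((505,-268,180),(np.pi,-0.262,1.571))"
```

```text
turn [ 0.001  0.262 -0.004] shift mm [-348.8  104.    91.6]
```

In the tool's units: -0.349 m / 0.5 = -0.698, -0.262 m / 0.5 = -0.524, 0.262 rad / 1.5708 = 0.1668.

Emit:
move_arm --pt "0 0.0191 0 -0.088 0.026 0.022 0.05" --pt "0 0.0414 0 -0.174 0.052 0.046 0.05" --pt "0 0.0637 0 -0.262 0.078 0.068 0.05" --pt "0 0.0828 0 -0.348 0.104 0.092 0.05" --pt "0 0.105 0 -0.436 0.13 0.114 0.05" --pt "0 0.1273 0 -0.524 0.156 0.136 0.05" --pt "0 0.1464 0 -0.61 0.182 0.16 0.05" --pt "0 0.1668 0 -0.698 0.208 0.182 0.05"

```text
clock: 2.15
eef_pos: [506.5, -267.4, 179.7]
tcp_rot: [-3.142, -0.263, 1.57]
contact_force: [0.9, 0.2, 0.1]
opening: 0.583
grasp_force: 0.0
```

```bash
python3 -c "
from h import *
st();delta((505,-268,25),(np.pi,-0.262,1.571));delta((505,-244,25),(np.pi,-0.262,1.571))"
```

```text
2.15 pos [ 506.5 -267.4  179.7] rot [-3.142 -0.263  1.57 ] F [0.9 0.2 0.1] op 0.583 gf 0.0 q [-0.62  0.41  1.7   0.23  1.19 -0.72]
turn [ 0.    -0.001 -0.   ] shift mm [-40.8  -1.5 149.2]
turn [ 0.    -0.001 -0.   ] shift mm [-17.7  -1.5 155.4]
```

In the tool's units: 0.155 m / 0.5 = 0.31, 0.154 m / 0.5 = 0.308.

Emit:
move_arm --pt "0 0 0 -0.024 0 0.09 0.05" --pt "0 0 0 -0.048 0 0.18 0.05" --pt "0 0 0 -0.072 0 0.26 0.05" --pt "0 0 0 -0.082 0 0.298 0.05" --pt "0 0 0 -0.07 0 0.302 0.05" --pt "0 0 0 -0.058 0 0.304 0.05" --pt "0 0 0 -0.046 0 0.308 0.05" --pt "0 0 0 -0.036 0 0.31 0.05"

```text
clock: 3.15
eef_pos: [506.9, -242.9, 27.0]
tcp_rot: [3.14, -0.261, 1.572]
contact_force: [-1.2, 0.3, 0.6]
opening: 0.585
grasp_force: 0.0
```

```bash
python3 -c "
from h import *
st()
for f in (.25,.5,.75,1):
  delta((505-10*f,-244+58*f,25),(np.pi,-0.262,1.571-.232*f))"
```

```text
3.15 pos [ 506.9 -242.9   27. ] rot [ 3.14  -0.261  1.572] F [-1.2  0.3  0.6] op 0.585 gf 0.0 q [-0.58  0.59  1.81  0.28  0.9  -0.78]
turn [-0.014  0.001  0.057] shift mm [12.4 -4.4  5.3]
turn [-0.029  0.001  0.113] shift mm [26.4 -6.9  9.1]
turn [-0.044  0.001  0.169] shift mm [40.4 -9.4 12.8]
turn [-0.059  0.001  0.225] shift mm [ 54.5 -11.9  16.6]
```

In the tool's units: 0.026 m / 0.5 = 0.052, -0.005 m / 0.5 = -0.01, 0.113 rad / 1.5708 = 0.0719.

Emit:
move_arm --pt "-0.0013 0 0.0064 0.006 0 0.002 0.05" --pt "-0.0032 0 0.014 0.012 -0.002 0.004 0.05" --pt "-0.0051 0 0.0223 0.018 -0.002 0.006 0.05" --pt "-0.0076 0 0.0318 0.026 -0.004 0.008 0.05" --pt "-0.0102 0 0.0414 0.032 -0.006 0.01 0.05" --pt "-0.0127 0 0.0509 0.04 -0.006 0.012 0.05" --pt "-0.0159 0 0.0618 0.046 -0.008 0.014 0.05" --pt "-0.0185 0 0.0719 0.052 -0.01 0.016 0.05"

```text
clock: 4.15
eef_pos: [501.3, -215.9, 24.9]
tcp_rot: [-3.14, -0.262, 1.453]
contact_force: [-1.0, -5.5, 3.4]
opening: 0.585
grasp_force: 2.4
```

```bash
cat >> h.py <<'E'
def planter(t,cams=("scene","top")):
    for n in cams:
        I,D,c=snap(n,t);hsv=cv2.cvtColor(I,cv2.COLOR_RGB2HSV).astype(int)
        dk=todock(c)
        m=((D>0)&(abs(dk[...,0]+30)<130)&(dk[...,1]>-260)&(dk[...,1]<98)&(c[...,2]>60)&(c[...,2]<71.5)&(hsv[...,1]<60)).astype(np.uint8)
        m=cv2.morphologyEx(m,cv2.MORPH_OPEN,np.ones((3,3),np.uint8))
        k,l,s,_=cv2.connectedComponentsWithStats(m);i=1+np.argmax(s[1:,4]);p=dk[l==i]
        r=cv2.minAreaRect(p.astype(np.float32));print(n,s[i,4],"dock ctr",np.round(r[0],1),np.round(r[1],1),"ang",round(r[2],1),"zmed",np.round(np.median(c[l==i][:,2]),1))
E
python3 -c "
from h import *
st();planter('1')"
```

```text
4.15 pos [ 501.3 -215.9   24.9] rot [-3.14  -0.262  1.453] F [-1.  -5.5  3.4] op 0.585 gf 2.4219706760777626 q [-0.56  0.57  1.88  0.32  0.84 -0.67]
scene 1687 dock ctr [-45.4 -41.9] [120.1 199.5] ang 9.5 zmed 65.8
top 949 dock ctr [-41. -22.] [110.3 168.3] ang 5.6 zmed 66.4
```

```bash
python3 -c "
from h import *
for f in (.75,1):
  delta((505-10*f,-244+58*f,25),(np.pi,-0.262,1.571-.232*f))"
```

```text
turn [-0.016 -0.     0.054] shift mm [14.  -5.3  3.6]
turn [-0.031 -0.     0.11 ] shift mm [27.6 -9.4  7.3]
```

In the tool's units: 0.027 m / 0.5 = 0.054, 0.024 m / 0.5 = 0.048, -0.031 rad / 1.5708 = -0.0197.

Emit:
move_arm --pt "-0.0025 0 0.0095 0.008 -0.002 0.002 0.05" --pt "-0.0051 0 0.0191 0.014 -0.004 0.004 0.05" --pt "-0.0076 0 0.0274 0.022 -0.006 0.006 0.05" --pt "-0.0102 0 0.0363 0.028 -0.008 0.008 0.05" --pt "-0.0127 0 0.0452 0.034 -0.012 0.01 0.05" --pt "-0.0153 0 0.0541 0.042 -0.014 0.012 0.05" --pt "-0.0172 0 0.0637 0.048 -0.016 0.014 0.05" --pt "-0.0197 0 0.0732 0.054 -0.018 0.014 0.05"

```text
clock: 5.25
eef_pos: [495.3, -186.7, 24.9]
tcp_rot: [-3.14, -0.262, 1.333]
contact_force: [-1.0, -1.9, -2.2]
opening: 0.59
grasp_force: 1.1
```

```bash
python3 -c "
from h import *
st();planter('2')
I=load('scene','2')[0];cv2.imwrite('pics/v2.png',cv2.resize(I[200:400,190:440,::-1],None,fx=3,fy=3))"
```

```text
5.25 pos [ 495.3 -186.7   24.9] rot [-3.14  -0.262  1.333] F [-1.  -1.9 -2.2] op 0.59 gf 1.1219366859404545 q [-0.52  0.54  1.94  0.36  0.77 -0.56]
scene 1548 dock ctr [-45.9 -13.4] [120.8 198.7] ang 3.0 zmed 65.9
top 770 dock ctr [-42.1 -58.9] [102.6 118.6] ang 89.4 zmed 66.2
```

View pics/v2.png

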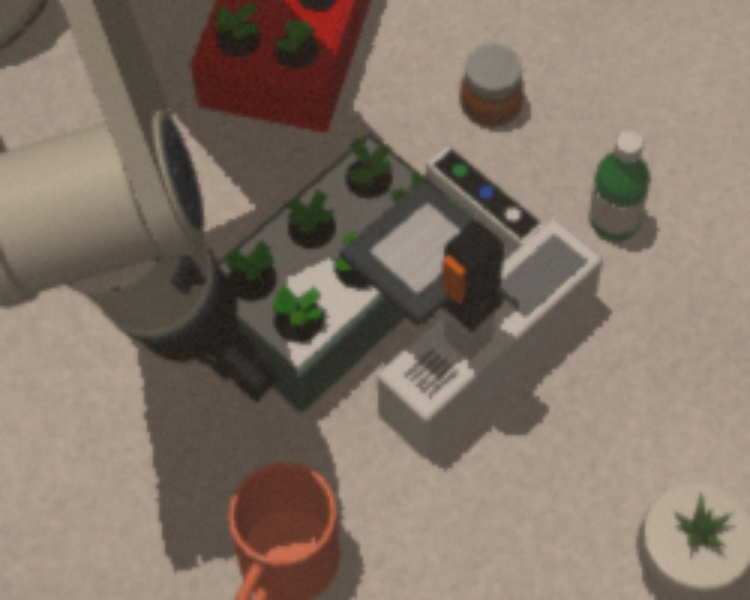

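The scene view shows the planter nearly square, with about 13 mm left to the side panel, and the bystanders untouched. I push 10 mm more, then back off and rise.

Emit:
move_arm --pt "0 0 0 0.005 0 0.0014 0.05" --pt "0 0 0 0.01 0 0.0026 0.05" --pt "0 0 0 0.015 0 0.004 0.05" --pt "0 0 0 0.0194 0 0.0052 0.05" --pt "0 0 0 -0.01 0 -0.004 0.05" --pt "0 0 0 -0.036 0 -0.02 0.05" --pt "0 0 0 -0.026 0 -0.12 0.05" --pt "0 0 0 0 0 -0.22 0.05"

```text
clock: 6.35
eef_pos: [488.4, -216.4, 132.5]
tcp_rot: [-3.139, -0.262, 1.333]
contact_force: [1.3, -0.7, -0.1]
opening: 0.586
grasp_force: 0.0
```

```bash
python3 -c "
from h import *
st();planter('3')
t=w(-145,-13);print(t)
print('A');delta((*t,150),(np.pi,-0.35,YAW))
print('B');delta((*w(-240,-100),150),(np.pi,-0.35,YAW))
"
```

```text
6.35 pos [ 488.4 -216.4  132.5] rot [-3.139 -0.262  1.333] F [ 1.3 -0.7 -0.1] op 0.586 gf 0.0 q [-0.58  0.38  1.87  0.29  1.   -0.51]
scene 1241 dock ctr [-43.6 -47.6] [120.7 112.1] ang 0.9 zmed 65.7
top 1516 dock ctr [-43.  -2.] [119.  197.7] ang 0.4 zmed 66.5
[420.39841686 -58.29411345]
A
turn [-0.464  0.066  1.496] shift mm [ 137.4 -106.8   21.9]
B
turn [-0.464  0.066  1.496] shift mm [  53.  -201.3   -1.2]
```

```bash
python3 -c "
from h import *
t=w(-145,-3);delta((*t,180),(np.pi,-0.262,YAW))
t=w(-120,-3);delta((*t,180),(np.pi,-0.262,YAW))
"
```

```text
turn [-0.398 -0.003  1.514] shift mm [ 154.7 -106.6   -4.5]
turn [-0.398 -0.003  1.514] shift mm [154.8 -81.6  -4.3]
```

In the tool's units: 0.155 m / 0.5 = 0.31, 0.14 m / 0.5 = 0.28, 1.28 rad / 1.5708 = 0.8149.

Emit:
move_arm --pt "-0.0064 0 0.0255 0 -0.03 -0.07 0.085" --pt "-0.0318 0 0.121 0.04 -0.06 -0.06 0.085" --pt "-0.0637 0 0.2419 0.09 -0.09 -0.05 0.085" --pt "-0.0936 0 0.3565 0.14 -0.12 -0.04 0.085" --pt "-0.1235 0 0.4711 0.19 -0.15 -0.03 0.085" --pt "-0.1534 0 0.5857 0.24 -0.18 -0.02 0.085" --pt "-0.184 0 0.7003 0.28 -0.2 -0.01 0.085" --pt "-0.2139 0 0.8149 0.31 -0.214 -0.009 0.085"

```text
clock: 7.45
eef_pos: [419.9, -50.2, 174.8]
tcp_rot: [-3.137, -0.254, 0.104]
contact_force: [-1.0, 0.2, -0.1]
opening: 0.993
grasp_force: 0.0
```

```bash
python3 -c "
from h import *
st();planter('4')
t=w(-145,-2);delta((*t,25),(np.pi,-0.262,YAW))
t=w(-120,-2);delta((*t,25),(np.pi,-0.262,YAW))
"
```

```text
7.45 pos [419.9 -50.2 174.8] rot [-3.137 -0.254  0.104] F [-1.   0.2 -0.1] op 0.993 gf 0.0 q [-0.18 -0.01  2.26  0.13  0.65  1.19]
scene 1734 dock ctr [-43.8  -3.6] [121.  199.9] ang 1.3 zmed 65.8
top 806 dock ctr [-43.1  48.9] [ 97.5 120.1] ang 89.7 zmed 66.1
turn [-0.092  0.009  0.328] shift mm [-34.6  -0.8 145.9]
turn [-0.092  0.009  0.328] shift mm [-11.8   7.6 151.8]
```

In the tool's units: 0.1586 m / 0.5 = 0.3172, 0.05 m / 0.5 = 0.1, 0.328 rad / 1.5708 = 0.2088.

Emit:
move_arm --pt "-0.0293 0.0025 0.1044 -0.024 0 0.1 0.085" --pt "-0.0586 0.0057 0.2088 -0.048 0 0.2 0.085" --pt "-0.0586 0.0057 0.2088 -0.072 -0.002 0.296 0.085" --pt "-0.0586 0.0057 0.2088 -0.0728 -0.002 0.3054 0.085" --pt "-0.0586 0.0057 0.2088 -0.062 0.002 0.308 0.085" --pt "-0.0586 0.0057 0.2088 -0.05 0.006 0.312 0.085" --pt "-0.0586 0.0057 0.2088 -0.038 0.012 0.314 0.085" --pt "-0.0586 0.0057 0.2088 -0.0272 0.0152 0.3172 0.085"

```text
clock: 8.55
eef_pos: [449.7, -54.6, 19.7]
tcp_rot: [3.141, -0.266, -0.23]
contact_force: [-0.2, 0.2, 0.4]
opening: 0.995
grasp_force: 0.0
```

```bash
python3 -c "
from h import *
s=st();print(todock(s['eef_pos']))
for x in (-100,-80,-71): delta((*w(x,-2),18),(np.pi,-0.262,YAW))
"
```

```text
8.55 pos [449.7 -54.6  19.7] rot [ 3.141 -0.266 -0.23 ] F [-0.2  0.2  0.4] op 0.995 gf 0.0 q [-0.1   0.37  2.33 -0.2   0.18  1.89]
[-117.32437497   -2.67901168]
turn [-0.    -0.004  0.002] shift mm [16.3 -0.6  6.2]
turn [-0.    -0.004  0.002] shift mm [35.6 -0.6 11.5]
turn [-0.    -0.004  0.002] shift mm [44.2 -0.6 13.9]
```

In the tool's units: 0.0347 m / 0.5 = 0.0694, 0.0304 m / 0.5 = 0.0608.

Emit:
move_arm --pt "0 0 0 0.0086 0 0.0024 0.085" --pt "0 0 0 0.0174 0 0.0048 0.085" --pt "0 0 0 0.026 0 0.0072 0.085" --pt "0 0 0 0.0348 0 0.0096 0.085" --pt "0 0 0 0.0434 0 0.012 0.085" --pt "0 0 0 0.052 0 0.0144 0.085" --pt "0 0 0 0.0608 0 0.0168 0.085" --pt "0 0 0 0.0694 0 0.0192 0.085"

```text
clock: 9.55
eef_pos: [481.7, -62.3, 17.1]
tcp_rot: [3.14, -0.259, -0.23]
contact_force: [-4.8, 1.6, 3.6]
opening: 0.999
grasp_force: 2.6
```

```bash
python3 -c "
from h import *
s=st();print(todock(s['eef_pos']));planter('5')
"
```

```text
9.55 pos [481.7 -62.3  17.1] rot [ 3.14  -0.259 -0.23 ] F [-4.8  1.6  3.6] op 0.999 gf 2.552809724584222 q [-0.11  0.41  2.26 -0.15  0.22  1.83]
[-84.44880406  -2.79103198]
scene 1255 dock ctr [-19.1 -54.6] [ 98.5 119.4] ang 89.8 zmed 65.7
top 647 dock ctr [-18.   50.7] [119.3  93.3] ang 0.6 zmed 66.2
```

In the tool's units: 0.019 m / 0.5 = 0.038, 0.0183 m / 0.5 = 0.0366.

Emit:
move_arm --pt "0 0 0 0.0078 0 0.002 0.085" --pt "0 0 0 0.0154 0 0.004 0.085" --pt "0 0 0 0.0232 0 0.006 0.085" --pt "0 0 0 0.029 0 0.0076 0.085" --pt "0 0 0 0.0328 0 0.0086 0.085" --pt "0 0 0 0.0348 0 0.0092 0.085" --pt "0 0 0 0.0366 0 0.0098 0.085" --pt "0 0 0 0.038 0 0.01 0.085"

```text
clock: 10.65
eef_pos: [498.8, -66.4, 17.0]
tcp_rot: [3.14, -0.257, -0.23]
contact_force: [-15.4, 7.4, 10.5]
opening: 0.998
grasp_force: 8.2
```

```bash
python3 -c "
from h import *
s=st();print(todock(s['eef_pos']));planter('6')
"
```

```text
10.65 pos [498.8 -66.4  17. ] rot [ 3.14  -0.257 -0.23 ] F [-15.4   7.4  10.5] op 0.998 gf 8.158052489161491 q [-0.11  0.43  2.22 -0.13  0.24  1.81]
[-66.8341284   -2.86580351]
scene 1260 dock ctr [ -1.1 -54.4] [ 97.8 122.4] ang 89.2 zmed 65.7
top 1101 dock ctr [ 0.1 -2.2] [122.1 199. ] ang 0.2 zmed 66.4
```

Emit:
move_arm --pt "0 0 0 0.002 0 0.0006 0.085" --pt "0 0 0 0.002 0 0.0006 0.085" --pt "0 0 0 -0.024 0 -0.006 0.07" --pt "0 0 0 -0.05 0 -0.02 0.05" --pt "0 0 0 -0.04 0 -0.12 0.05" --pt "0 0 0 -0.02 0 -0.22 0.05" --pt "0 0 0 0 0 -0.3 0.05" --pt "0 0 0 0 0 -0.3 0.05"

```text
clock: 11.75
eef_pos: [466.7, -58.2, 166.6]
tcp_rot: [-3.141, -0.271, -0.23]
contact_force: [-0.2, 0.2, -0.9]
opening: 0.586
grasp_force: 0.0
```

```bash
python3 -c "
from h import *
s=st();planter('7',('scene',))
p=np.pi/2+YAW
delta((*w(-5,-145),180),(np.pi,-0.262,p))
delta((*w(-70,-130),180),(np.pi,-0.262,p))
"
```

```text
11.75 pos [466.7 -58.2 166.6] rot [-3.141 -0.271 -0.23 ] F [-0.2  0.2 -0.9] op 0.586 gf 0.0 q [-0.1   0.07  2.2  -0.06  0.6   1.74]
scene 1249 dock ctr [ -1.8 -53.9] [119.9  97.8] ang 0.4 zmed 66.0
turn [ 0.41  -0.004 -1.514] shift mm [ 96.7 142.8  10.4]
turn [ 0.41  -0.004 -1.514] shift mm [ 34.  127.7  -6.7]
```

In the tool's units: 0.143 m / 0.5 = 0.286, 0.05 m / 0.5 = 0.1, -1.41 rad / 1.5708 = -0.8976.

Emit:
move_arm --pt "0.0286 0 -0.1146 0.01 0.04 -0.012 0.05" --pt "0.0573 0 -0.2292 0.02 0.09 -0.016 0.05" --pt "0.0891 0 -0.3438 0.03 0.14 -0.016 0.05" --pt "0.121 0 -0.4584 0.044 0.19 -0.014 0.05" --pt "0.1528 0 -0.573 0.06 0.236 -0.014 0.05" --pt "0.1846 0 -0.6875 0.1 0.27 -0.006 0.05" --pt "0.2165 0 -0.7958 0.15 0.286 0.006 0.05" --pt "0.2419 0 -0.8976 0.188 0.286 0.02 0.05"

```text
clock: 12.8
eef_pos: [522.5, -219.5, 175.6]
tcp_rot: [-3.139, -0.262, 1.055]
contact_force: [0.3, -1.6, 0.7]
opening: 0.584
grasp_force: 0.0
```

```bash
python3 -c "
from h import *
s=st();planter('8')
p=np.pi/2+YAW
delta((*w(-7,-143),25),(np.pi,-0.262,p))
delta((*w(-7,-120),25),(np.pi,-0.262,p))
"
```

```text
12.8 pos [ 522.5 -219.5  175.6] rot [-3.139 -0.262  1.055] F [ 0.3 -1.6  0.7] op 0.584 gf 0.0 q [-0.56  0.33  1.83  0.31  1.02 -0.21]
scene 1274 dock ctr [ -2.1 -53.5] [ 98.4 120. ] ang 89.3 zmed 65.8
top 1214 dock ctr [ 0.1 -1.7] [199.5 122.2] ang 89.7 zmed 66.3
turn [ 0.072  0.    -0.275] shift mm [-36.1  -0.4 146. ]
turn [ 0.072  0.    -0.275] shift mm [-14.7  -6.8 151.8]
```

In the tool's units: 0.152 m / 0.5 = 0.304, 0.15 m / 0.5 = 0.3, -0.275 rad / 1.5708 = -0.1751.

Emit:
move_arm --pt "0.0229 0 -0.0891 -0.024 0 0.09 0.05" --pt "0.0458 0 -0.1751 -0.048 0 0.18 0.05" --pt "0.0458 0 -0.1751 -0.068 0 0.27 0.05" --pt "0.0458 0 -0.1751 -0.072 0 0.292 0.05" --pt "0.0458 0 -0.1751 -0.062 -0.004 0.294 0.05" --pt "0.0458 0 -0.1751 -0.05 -0.008 0.298 0.05" --pt "0.0458 0 -0.1751 -0.04 -0.01 0.3 0.05" --pt "0.0458 0 -0.1751 -0.03 -0.014 0.304 0.05"

```text
clock: 13.9
eef_pos: [529.6, -193.2, 27.9]
tcp_rot: [3.139, -0.261, 1.337]
contact_force: [0.3, -0.4, 0.3]
opening: 0.587
grasp_force: 0.0
```

```bash
python3 -c "
from h import *
s=st();print(todock(s['eef_pos']))
"
```

```text
13.9 pos [ 529.6 -193.2   27.9] rot [ 3.139 -0.261  1.337] F [ 0.3 -0.4  0.3] op 0.587 gf 0.0 q [-0.51  0.57  1.87  0.35  0.8  -0.53]
[  -7.72825154 -119.20984898]
```

In the tool's units: 0.0116 m / 0.5 = 0.0232, 0.0108 m / 0.5 = 0.0216.

Emit:
move_arm --pt "0 0 0 0.007 0 0.002 0.05" --pt "0 0 0 0.013 0 0.004 0.05" --pt "0 0 0 0.016 0 0.005 0.05" --pt "0 0 0 0.018 0 0.006 0.05" --pt "0 0 0 0.02 0 0.007 0.05" --pt "0 0 0 0.0216 0 0.007 0.05" --pt "0 0 0 0.0232 0 0.0074 0.05" --pt "0 0 0 0.0232 0 0.0074 0.05"

```text
clock: 14.9
eef_pos: [531.6, -181.7, 26.2]
tcp_rot: [3.141, -0.262, 1.337]
contact_force: [-0.7, -3.4, 0.7]
opening: 0.588
grasp_force: 2.1
```

```bash
python3 -c "
from h import *
s=st();print(todock(s['eef_pos']),todock(O+np.array(s['contact_force'])[:2]));planter('9')
"
```

```text
14.9 pos [ 531.6 -181.7   26.2] rot [ 3.141 -0.262  1.337] F [-0.7 -3.4  0.7] op 0.588 gf 2.1435044053941965 q [-0.49  0.57  1.88  0.36  0.8  -0.52]
[  -8.41527529 -107.55876486] [ 0.14243443 -3.48496261]
scene 1064 dock ctr [ -1.5 -54.2] [ 87.5 126.7] ang 84.2 zmed 65.8
top 1167 dock ctr [-0.2 -0.1] [196.1 120.6] ang 89.9 zmed 66.2
```

In the tool's units: 0.0024 m / 0.5 = 0.0048, 0.0016 m / 0.5 = 0.0032.

Emit:
move_arm --pt "0 0 0 0.0016 0 0.0004 0.05" --pt "0 0 0 0.0032 0 0.0008 0.05" --pt "0 0 0 0.0048 0 0.0012 0.05" --pt "0 0 0 0.0048 0 0.0012 0.05"

```text
clock: 15.5
eef_pos: [531.8, -181.1, 26.2]
tcp_rot: [3.14, -0.259, 1.338]
contact_force: [-7.1, -15.9, 2.8]
opening: 0.586
grasp_force: 8.2
```

```bash
python3 -c "
from h import *
s=st();print(todock(s['eef_pos']),todock(O+np.array(s['contact_force'])[:2]))
"
```

```text
15.5 pos [ 531.8 -181.1   26.2] rot [ 3.14  -0.259  1.338] F [ -7.1 -15.9   2.8] op 0.586 gf 8.221637159585953 q [-0.48  0.56  1.88  0.36  0.79 -0.51]
[  -8.30701719 -106.82856348] [ -3.24731023 -17.1275575 ]
```

In the tool's units: -0.15 m / 0.5 = -0.3, -0.11 m / 0.5 = -0.22.

Emit:
move_arm --pt "0 0 0 0.0016 0 0.0004 0.05" --pt "0 0 0 0.0016 0 0.0004 0.05" --pt "0 0 0 -0.02 0 -0.006 0.05" --pt "0 0 0 -0.05 0 -0.02 0.05" --pt "0 0 0 -0.05 0 -0.12 0.05" --pt "0 0 0 -0.02 0 -0.22 0.05" --pt "0 0 0 0 0 -0.3 0.05" --pt "0 0 0 0 0 -0.3 0.05"

```text
clock: 16.5
eef_pos: [524.9, -218.3, 174.8]
tcp_rot: [3.134, -0.261, 1.338]
contact_force: [0.4, -0.1, -0.1]
opening: 0.584
grasp_force: 0.0
```

```bash
python3 -c "
from h import *
s=st();print(todock(s['eef_pos']));planter('10')
delta((*w(-95,-2),180),(np.pi,-0.262,YAW))
delta((*w(-70,-130),180),(np.pi,-0.262,YAW))
"
```

```text
16.5 pos [ 524.9 -218.3  174.8] rot [ 3.134 -0.261  1.338] F [ 0.4 -0.1 -0.1] op 0.584 gf 0.0 q [-0.55  0.37  1.78  0.28  1.09 -0.46]
[  -6.54664243 -144.6549216 ]
scene 1192 dock ctr [ -2.4 -53.2] [ 94.2 127.4] ang 83.2 zmed 65.7
top 1030 dock ctr [-19.6   0.7] [195.7  83.3] ang 88.9 zmed 66.0
turn [-4.050e-01 -1.000e-03  1.515e+00] shift mm [139.1 -86.6  28.3]
turn [-4.050e-01 -1.000e-03  1.515e+00] shift mm [ 15.6 -61.3  -4.9]
```

In the tool's units: 0.14 m / 0.5 = 0.28, 0.13 m / 0.5 = 0.26, 0.37 rad / 1.5708 = 0.2355.

Emit:
move_arm --pt "-0.0318 0 0.1178 0 -0.06 -0.016 0.085" --pt "-0.0637 0 0.2355 0.026 -0.116 -0.012 0.085" --pt "-0.0942 0 0.3533 0.08 -0.16 -0.004 0.085" --pt "-0.1261 0 0.4711 0.14 -0.2 0.012 0.085" --pt "-0.1572 0 0.5889 0.2 -0.21 0.03 0.085" --pt "-0.1884 0 0.7066 0.26 -0.214 0.044 0.085" --pt "-0.2203 0 0.8244 0.28 -0.214 0.056 0.085" --pt "-0.2515 0 0.9422 0.28 -0.214 0.056 0.085"

```text
clock: 17.6
eef_pos: [450.6, -52.9, 178.7]
tcp_rot: [-3.141, -0.256, -0.04]
contact_force: [-1.2, -0.5, 0.3]
opening: 0.994
grasp_force: 0.0
```

```bash
python3 -c "
from h import *
s=st();print(todock(s['eef_pos']));planter('11',('top',))
delta((*w(-100,-2),18),(np.pi,-0.262,YAW))
delta((*w(-76,-2),18),(np.pi,-0.262,YAW))
"
```

```text
17.6 pos [450.6 -52.9 178.7] rot [-3.141 -0.256 -0.04 ] F [-1.2 -0.5  0.3] op 0.994 gf 0.0 q [-0.14  0.03  2.21  0.04  0.65  1.44]
[-116.80363763   -0.80122488]
top 1175 dock ctr [-4.6  0.4] [117.9 197.1] ang 2.4 zmed 66.3
turn [-0.048  0.006  0.171] shift mm [-25.    4.7 159.6]
turn [-0.048  0.006  0.171] shift mm [ -2.1   8.9 165.6]
```

In the tool's units: 0.1656 m / 0.5 = 0.3312, 0.006 m / 0.5 = 0.012, 0.171 rad / 1.5708 = 0.1089.

Emit:
move_arm --pt "-0.0153 0.0019 0.0541 -0.028 0.004 0.1 0.085" --pt "-0.0306 0.0038 0.1089 -0.056 0.008 0.2 0.085" --pt "-0.0306 0.0038 0.1089 -0.054 0.01 0.3 0.085" --pt "-0.0306 0.0038 0.1089 -0.05 0.01 0.3192 0.085" --pt "-0.0306 0.0038 0.1089 -0.038 0.012 0.322 0.085" --pt "-0.0306 0.0038 0.1089 -0.026 0.014 0.326 0.085" --pt "-0.0306 0.0038 0.1089 -0.014 0.016 0.328 0.085" --pt "-0.0306 0.0038 0.1089 -0.004 0.018 0.3312 0.085"

```text
clock: 18.65
eef_pos: [493.1, -64.5, 21.0]
tcp_rot: [3.14, -0.268, -0.213]
contact_force: [0.4, 0.8, 0.4]
opening: 0.995
grasp_force: 0.0
```

```bash
python3 -c "
from h import *
s=st();print(todock(s['eef_pos']))
"
```

```text
18.65 pos [493.1 -64.5  21. ] rot [ 3.14  -0.268 -0.213] F [0.4 0.8 0.4] op 0.995 gf 0.0 q [-0.11  0.41  2.24 -0.12  0.23  1.79]
[-72.79741271  -2.33971532]
```

In the tool's units: 0.0074 m / 0.5 = 0.0148, 0.0066 m / 0.5 = 0.0132, 0.016 rad / 1.5708 = 0.0102.

Emit:
move_arm --pt "0 0 0.0051 0.004 0 0.002 0.085" --pt "0 0 0.0102 0.008 0 0.0036 0.085" --pt "0 0 0.0102 0.01 0 0.004 0.085" --pt "0 0 0.0102 0.0116 0 0.0044 0.085" --pt "0 0 0.0102 0.0132 0 0.0048 0.085" --pt "0 0 0.0102 0.0148 0 0.0052 0.085" --pt "0 0 0.0102 0.0148 0 0.0052 0.085"

```text
clock: 19.52
eef_pos: [498.8, -65.9, 18.8]
tcp_rot: [-3.139, -0.264, -0.229]
contact_force: [-3.9, 2.2, 2.4]
opening: 0.994
grasp_force: 1.9
```

```bash
python3 -c "
from h import *
s=st();print(todock(s['eef_pos']),todock(O+np.array(s['contact_force'])[:2]));planter('12',('top',))
"
```

```text
19.52 pos [498.8 -65.9  18.8] rot [-3.139 -0.264 -0.229] F [-3.9  2.2  2.4] op 0.994 gf 1.9253560155630112 q [-0.12  0.42  2.23 -0.12  0.23  1.8 ]
[-66.95471411  -2.32813951] [-4.29083701  1.20910108]
top 600 dock ctr [ 1.6 51.6] [120.8  95.9] ang 2.2 zmed 66.2
```

In the tool's units: 0.0018 m / 0.5 = 0.0036, 0.0016 m / 0.5 = 0.0032.

Emit:
move_arm --pt "0 0 0 0.0016 0 0.0004 0.085" --pt "0 0 0 0.0032 0 0.0008 0.085" --pt "0 0 0 0.0036 0 0.001 0.085" --pt "0 0 0 0.0036 0 0.001 0.085"

```text
clock: 20.08
eef_pos: [499.0, -66.1, 18.4]
tcp_rot: [-3.14, -0.261, -0.23]
contact_force: [-9.4, 3.6, 6.7]
opening: 0.995
grasp_force: 5.0
```

```bash
python3 -c "
from h import *
s=st();print(todock(s['eef_pos']),todock(O+np.array(s['contact_force'])[:2]),s['wrist_torque'])
"
```

```text
20.07 pos [499.  -66.1  18.4] rot [-3.14  -0.261 -0.23 ] F [-9.4  3.6  6.7] op 0.995 gf 4.971453028265387 q [-0.12  0.42  2.23 -0.12  0.24  1.79]
[-66.68783943  -2.53832439] [-9.94448824  1.34641116] [ 0.13544846  1.22690394 -0.37680717]
```

In the tool's units: -0.18 m / 0.5 = -0.36, -0.13 m / 0.5 = -0.26.

Emit:
move_arm --pt "0 0 0 0.002 0 0.0006 0.085" --pt "0 0 0 0.0036 0 0.001 0.085" --pt "0 0 0 0.0036 0 0.001 0.085" --pt "0 0 0 -0.02 0 -0.006 0.085" --pt "0 0 0 -0.06 0 -0.02 0.085" --pt "0 0 0 -0.04 0 -0.14 0.085" --pt "0 0 0 -0.04 0 -0.26 0.085" --pt "0 0 0 -0.08 0 -0.36 0.085"

```text
clock: 21.08
eef_pos: [419.3, -47.4, 185.3]
tcp_rot: [-3.138, -0.27, -0.23]
contact_force: [0.0, -0.3, 0.5]
opening: 0.996
grasp_force: 0.0
```

```bash
python3 -c "
from h import *
s=st();planter('13')
I=load('scene','13')[0];J=load('top','13')[0]
a=cv2.resize(I[220:360,230:400,::-1],(728,600),interpolation=2);cv2.imwrite('pics/v13.png',a)
cv2.imwrite('pics/t13.png',cv2.resize(J[170:300,280:450,::-1],(784,600),interpolation=2))
"
```

```text
21.07 pos [419.3 -47.4 185.3] rot [-3.138 -0.27  -0.23 ] F [ 0.  -0.3  0.5] op 0.996 gf 0.0 q [-0.09 -0.05  2.27 -0.06  0.65  1.75]
scene 1236 dock ctr [ -1.4 -50.1] [100.3 120.7] ang 89.2 zmed 65.9
top 1241 dock ctr [-0.2 -0.4] [121.5 196.1] ang 0.1 zmed 66.0
```

View pics/v13.png

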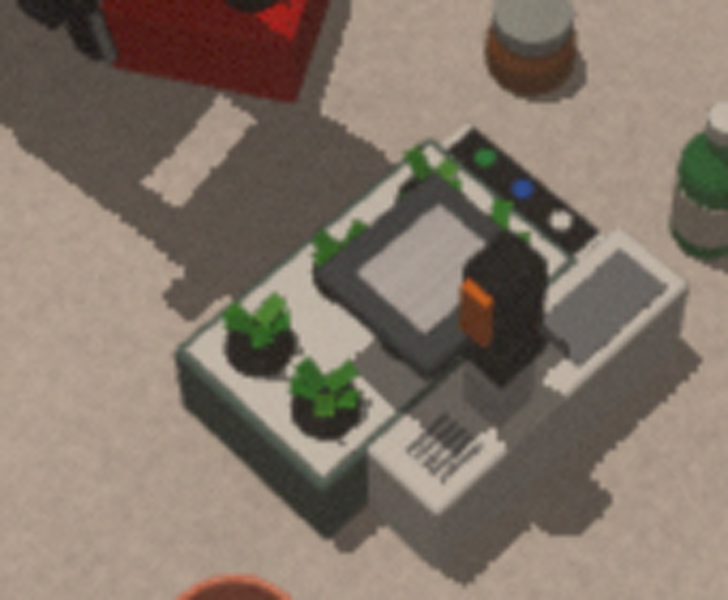

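View pics/t13.png

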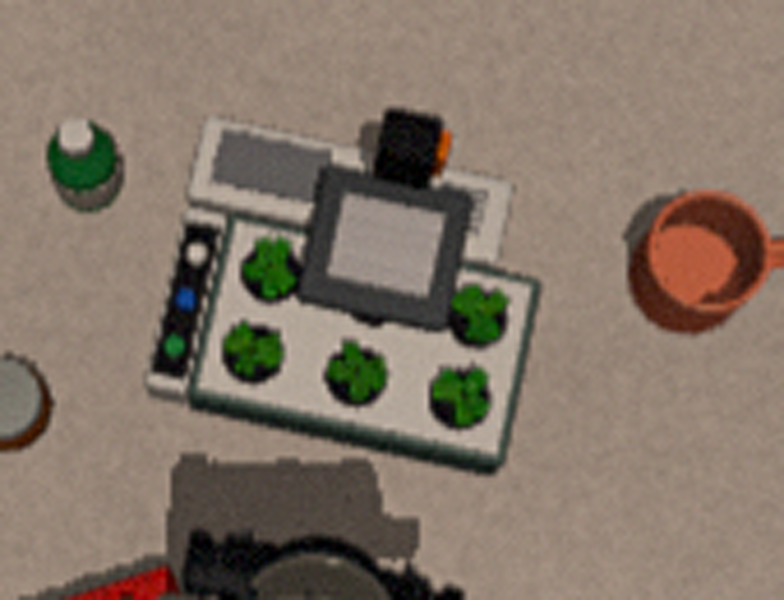

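Both views show the planter seated: its back edge runs along the housing, its left edge along the side panel, and it has square corners. Mug, jar and bottle are untouched. Now the grip.

```bash
python3 -c "
from h import *
for n in ('scene','top'):
  I,D,c=load(n,'13');dk=todock(c)
  m=(abs(dk[...,0]-90)<40)&(abs(dk[...,1])<40)&(c[...,2]>170)&(I.max(-1)<60)
  t=m&(c[...,2]>212);p=dk[t];print(n,'top z',np.median(c[t][:,2]),'dock min/max',np.percentile(p,[1,50,99],axis=0).round(1).tolist(), t.sum())
delta((*w(90,-0.5),270),(np.pi,0,YAW))
"
```

```text
scene top z 216.4445040341741 dock min/max [[75.0, -15.7], [89.5, -1.4], [102.8, 13.7]] 173
top top z 217.59080828782646 dock min/max [[74.1, -14.0], [87.5, 1.5], [101.0, 17.3]] 124
turn [-0.004 -0.274  0.003] shift mm [253.1  -1.6 -15.1]
```

In the tool's units: 0.253 m / 0.5 = 0.506, -0.06 m / 0.5 = -0.12, -0.274 rad / 1.5708 = -0.1744.

Emit:
move_arm --pt "0 -0.0191 0 0.03 0 -0.09 0.085" --pt "0 -0.0446 0 0.1 0 -0.13 0.085" --pt "0 -0.07 0 0.18 0 -0.12 0.085" --pt "0 -0.0955 0 0.26 0 -0.1 0.085" --pt "0 -0.121 0 0.34 0 -0.076 0.085" --pt "0 -0.1464 0 0.42 0 -0.054 0.085" --pt "0 -0.1655 0 0.48 -0.002 -0.038 0.085" --pt "0 -0.1744 0 0.506 -0.002 -0.03 0.085"

```text
clock: 22.18
eef_pos: [654.1, -101.7, 260.9]
tcp_rot: [-3.14, 0.009, -0.229]
contact_force: [-0.3, -1.2, -0.5]
opening: 0.993
grasp_force: 0.0
```

```bash
python3 -c "
from h import *
st();I,D,c=snap('wrist','14');dk=todock(c);hsv=cv2.cvtColor(I,cv2.COLOR_RGB2HSV).astype(int)
m=(abs(dk[...,0]-90)<35)&(abs(dk[...,1])<30)&(c[...,2]>211)&(c[...,2]<221)&(D>0)
p=dk[m];print(m.sum(),np.median(c[m][:,2]),np.percentile(p,[2,50,98],axis=0).round(1).tolist())
o=(hsv[...,0]<15)&(hsv[...,1]>140)&(c[...,2]>165)&(c[...,2]<220)&(abs(dk[...,0]-90)<40);p=dk[o];print(o.sum(),np.percentile(p,[2,50,98],axis=0).round(1).tolist())
delta((*w(89,-0.5),200),(np.pi,0,YAW));delta((*w(89,-0.5),170),(np.pi,0,YAW))
cv2.imwrite('pics/w14.png',I[...,::-1])
"
```

```text
22.18 pos [ 654.1 -101.7  260.9] rot [-3.14   0.009 -0.229] F [-0.3 -1.2 -0.5] op 0.993 gf 0.0 q [-0.16  0.39  1.51  0.    1.25  1.64]
2696 216.00971976638505 [[77.7, -19.2], [92.6, 0.1], [105.3, 16.9]]
264 [[82.8, -21.3], [91.7, -18.4], [99.3, -15.5]]
turn [-0.002  0.009  0.003] shift mm [-3.8 -0.9 60.8]
turn [-0.002  0.009  0.003] shift mm [-3.5 -0.8 90.8]
```

View pics/w14.png

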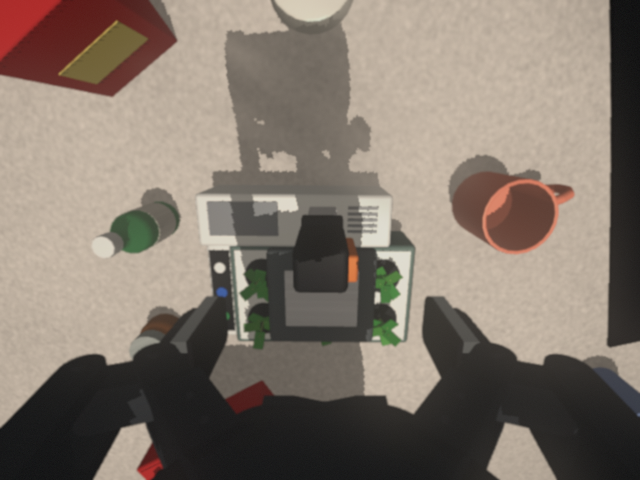

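The wrist view shows the grip at (320,255), midway between the open fingers, with the button at (353,262) on the -y side. All three views put it near dock (90, 0). I descend now.

In the tool's units: 0.091 m / 0.5 = 0.182, -0.003 m / 0.5 = -0.006, 0.009 rad / 1.5708 = 0.0057.

Emit:
move_arm --pt "0 0.0057 0.0019 -0.006 -0.002 0 0.085" --pt "0 0.0057 0.0019 -0.006 -0.002 0.04 0.085" --pt "0 0.0057 0.0019 -0.006 -0.002 0.08 0.085" --pt "0 0.0057 0.0019 -0.006 -0.002 0.12 0.085" --pt "0 0.0057 0.0019 -0.006 -0.002 0.16 0.085" --pt "0 0.0057 0.0019 -0.006 -0.002 0.18 0.085" --pt "0 0.0057 0.0019 -0.006 -0.002 0.182 0.085"

```text
clock: 23.1
eef_pos: [648.2, -98.9, 171.2]
tcp_rot: [-3.139, 0.001, -0.232]
contact_force: [0.3, 0.9, 0.1]
opening: 0.995
grasp_force: 0.0
```

```bash
python3 -c "
from h import *
s=st();print(todock(s['eef_pos']))
"
```

```text
23.1 pos [648.2 -98.9 171.2] rot [-3.139e+00  1.000e-03 -2.320e-01] F [0.3 0.9 0.1] op 0.995 gf 0.0 q [-0.15  0.46  1.62  0.    1.07  1.65]
[85.99973379 -0.11612819]
```

In the tool's units: 0.0035 m / 0.5 = 0.007.

Emit:
move_arm --pt "0 0 0 0.007 0 0 0.07" --pt "0 0 0 0.007 0 0 0.055" --pt "0 0 0 0.007 0 0 0.04" --pt "0 0 0 0.007 0 0 0.03" --pt "0 0 0 0.007 0 0 0.02" --pt "0 0 0 0.007 0 0 0.02" --grip_force 20

```text
clock: 23.85
eef_pos: [652.6, -98.9, 173.2]
tcp_rot: [-3.138, -0.002, -0.232]
contact_force: [-0.1, 4.8, 5.6]
opening: 0.404
grasp_force: 22.6
```

```bash
python3 -c "
from h import *
s=st();print(todock(s['eef_pos']),todock(O+np.array(s['contact_force'])[:2]),s['opening']*85.4)
"
```

```text
23.85 pos [652.6 -98.9 173.2] rot [-3.138e+00 -2.000e-03 -2.320e-01] F [-0.1  4.8  5.6] op 0.404 gf 22.627237737178802 q [-0.15  0.46  1.61  0.    1.07  1.65]
[90.28671626  0.85041632] [-1.22467173  4.68658524] 34.484248828119966
```

The button is in: the opening is 34.5 mm against 35 mm expected. I raise the grip force and lift.

In the tool's units: -0.04 m / 0.5 = -0.08, -0.03 m / 0.5 = -0.06.

Emit:
move_arm --pt "0 0 0 0 -0.0014 0 0.02" --pt "0 0 0 0 -0.0014 -0.006 0.02" --pt "0 0 0 0 -0.0014 -0.02 0.02" --pt "0 0 0 0 -0.0014 -0.04 0.02" --pt "0 0 0 0 -0.0014 -0.06 0.02" --pt "0 0 0 0 -0.0014 -0.08 0.02" --grip_force 60

```text
clock: 24.6
eef_pos: [652.5, -98.7, 211.6]
tcp_rot: [-3.139, -0.001, -0.231]
contact_force: [6.2, 4.6, -7.9]
opening: 0.389
grasp_force: 63.9
```

```bash
python3 -c "
from h import *
s=st();print(todock(s['eef_pos']),todock(O+np.array(s['contact_force'])[:2]),s['opening']*85.4)
"
```

```text
24.6 pos [652.5 -98.7 211.6] rot [-3.139e+00 -1.000e-03 -2.310e-01] F [ 6.2  4.6 -7.9] op 0.389 gf 63.884483836591244 q [-0.15  0.42  1.57  0.    1.14  1.65]
[90.2014284   1.10718637] [4.96305723 5.87966596] 33.218192888801426
```

In the tool's units: -0.058 m / 0.5 = -0.116, -0.056 m / 0.5 = -0.112.

Emit:
move_arm --pt "0 0 0 0 -0.001 -0.016 0.02" --pt "0 0 0 0 -0.001 -0.034 0.02" --pt "0 0 0 0 -0.001 -0.052 0.02" --pt "0 0 0 0 -0.001 -0.07 0.02" --pt "0 0 0 0 -0.001 -0.088 0.02" --pt "0 0 0 0 -0.001 -0.102 0.02" --pt "0 0 0 0 -0.001 -0.112 0.02" --pt "0 0 0 0 -0.001 -0.116 0.02"

```text
clock: 25.6
eef_pos: [652.6, -98.7, 269.6]
tcp_rot: [-3.139, -0.001, -0.231]
contact_force: [5.0, 3.4, -8.0]
opening: 0.394
grasp_force: 63.9
```

```bash
python3 -c "
from h import *
s=st();print(todock(s['eef_pos']),todock(O+np.array(s['contact_force'])[:2]),s['opening']*85.4)
"
```

```text
25.6 pos [652.6 -98.7 269.6] rot [-3.139e+00 -1.000e-03 -2.310e-01] F [ 5.   3.4 -8. ] op 0.394 gf 63.902358524501324 q [-0.15  0.38  1.51  0.    1.25  1.65]
[90.21372777  1.12358411] [4.03847104 4.44476659] 33.65583662440319
```

Lamp at about 251. I creep up to the hard stop.

Emit:
move_arm --pt "0 0 0 0 0 -0.002 0.02" --pt "0 0 0 0 0 -0.004 0.02" --pt "0 0 0 0 0 -0.006 0.02" --pt "0 0 0 0 0 -0.008 0.02" --pt "0 0 0 0 0 -0.01 0.02" --pt "0 0 0 0 0 -0.01 0.02"

```text
clock: 26.35
eef_pos: [652.5, -98.7, 273.6]
tcp_rot: [-3.14, -0.0, -0.231]
contact_force: [7.8, 3.3, -11.9]
opening: 0.392
grasp_force: 61.7
```

```bash
python3 -c "
from h import *
s=st();print(todock(s['eef_pos']),todock(O+np.array(s['contact_force'])[:2]),s['opening']*85.4)
"
```

```text
26.35 pos [652.5 -98.7 273.6] rot [-3.14  -0.    -0.231] F [  7.8   3.3 -11.9] op 0.392 gf 61.70430678874254 q [-0.15  0.37  1.51  0.    1.26  1.65]
[90.18012449  1.10810914] [6.78499362 5.0408395 ] 33.48156143863408
```

In the tool's units: -0.0015 m / 0.5 = -0.003, -0.001 m / 0.5 = -0.002.

Emit:
move_arm --pt "0 0 0 0 0 -0.002 0.02" --pt "0 0 0 0 0 -0.003 0.02" --pt "0 0 0 0 0 -0.003 0.02" --pt "0 0 0 0 0 -0.003 0.02"

```text
clock: 26.85
eef_pos: [652.5, -98.7, 273.6]
tcp_rot: [-3.14, 0.001, -0.231]
contact_force: [11.7, 2.8, -19.8]
opening: 0.39
grasp_force: 62.0
```

```bash
python3 -c "
from h import *
s=st();print(todock(s['eef_pos']),todock(O+np.array(s['contact_force'])[:2]),s['opening']*85.4)
planter('15')
for n in ('scene','top'):
  I,D,c=load(n,'15');dk=todock(c)
  m=(abs(dk[...,0]-25)<20)&(abs(dk[...,1])<30)&(c[...,2]>200)&(D>0);print(n,'lamp top z (251 expected)',m.sum(),np.median(c[m][:,2]))
I=load('scene','15')[0];cv2.imwrite('pics/v15.png',cv2.resize(I[180:400,200:440,::-1],(654,600),interpolation=2))
"
```

```text
26.85 pos [652.5 -98.7 273.6] rot [-3.14e+00  1.00e-03 -2.31e-01] F [ 11.7   2.8 -19.8] op 0.39 gf 62.004676312208176 q [-0.15  0.37  1.51  0.    1.26  1.65]
[90.14804254  1.10756401] [10.74639513  5.39346451] 33.34149142685443
scene 1604 dock ctr [ -2.  -25.8] [120.  148.7] ang 0.3 zmed 65.8
top 96 dock ctr [ 0.2 86.2] [23.  45.3] ang 89.8 zmed 66.1
scene lamp top z (251 expected) 262 251.4961684924112
top lamp top z (251 expected) 14 619.440040300755
```

View pics/v15.png

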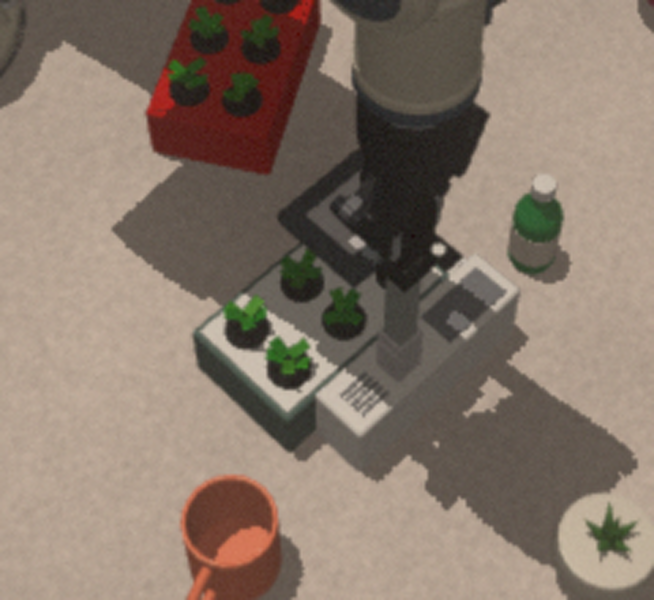

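The lamp head is at z 251.5, as expected at the second stop. The TCP has stalled while the force rises, and the opening of 33 mm means the button is in. The planter is still flush and the bystanders are standing.

```bash
python3 -c "
from rig import order
print(order.sign_off())"
```

```text
the job is handed in; nothing more can be done
None
```

I pushed the planter square and flush against the back housing and side panel, then raised the lamp to the second stop, where the arm still holds it with the button squeezed in; I handed the job in at about 27 s, with no verdict shown.

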